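Fit the dust sleeve to the bench sander

TASK

One of the three aluminium sleeves lying in the sloped rack, the middle-sized one, fits the dust port of the bench sander. Take it out of the rack and push it over the steel spigot, driving the loose black collar back along the spigot ahead of it, until the collar is tight against the flange and the sleeve tight against the collar. Bed it there with a steady push of about 20 N for half a second, never ramming the machine, then let go of the sleeve, and leave the other two sleeves and the things lying on the bench where they are.

Things in the scene. Friction and masses are not known exactly. Their poses are not given: they have to be found in the camera images.
- rack: Fixed plywood rack, three bays side by side, centres at y = -114, 0, 114 mm; origin on the table, below the middle of the sleeves. Its floor slopes 20 degrees, rising along +x, 152 mm long, 348 wide, 36 mm above the table at x = 0. Each sleeve lies along the slope, low end at a 20 mm lip, between two 8 mm high battens; bays are parted by strips 13 mm high. Back strip 26 mm high.
- sleeve_mid: The sleeve to fit: aluminium tube, 56 mm outside (about 55 to 57, slightly faceted), 50 mm bore, 100 mm long, about 140 g, both ends alike and open. Origin at its centre, x along its axis (in the rack +x points up the slope).
- sleeve_slim: Thinner aluminium tube, 46 mm outside, 40 mm bore, 96 mm long: does not fit, leave alone. Origin at its centre, x along its axis.
- sleeve_wide: Thicker aluminium tube, 68 mm outside, 62 mm bore, 104 mm long: does not fit, leave alone. Origin at its centre, x along its axis.
- sander: Fixed green bench sander. Origin on the table straight below the centre of its port's flange face; x points into the machine, so the spigot points along -x, roughly towards the robot; z up. Flange 80 mm across; the green housing (220 mm wide, 177 mm high) begins 35 mm behind the flange face; a grey disc on top reaches 240 mm, 185 mm behind the flange face.
- seat (a point): Centre of the port's flange face, on the spigot's axis, 125 mm above the table; axes as the sander's. With collar and sleeve home the sleeve's centre is 60 mm out from here (at x = -60 mm).
- spigot_tip (a point): Centre of the open end of the steel spigot: 47 mm outside diameter, level, standing 70 mm out from the flange; its last 5 mm taper to 39 mm.
- collar (a joint): Black ring loose on the spigot, 61 mm outside, 10 mm thick, sliding with some friction (about 5 N): 0 when against the flange, growing (m) out towards the spigot's tip.
- collar_face (a point): Centre of the collar's outer face, which the sleeve's end pushes against.
- plane: Bystander: black hand plane, 235 mm long, 110 mm high, origin under its middle. Leave alone.
- blank: Bystander: pine blank 200 x 45 x 35 mm, origin under its middle. Leave alone.
- screwdriver: Bystander: screwdriver lying on the bench. Leave alone.
There are look-alikes about, which are no part of the job. Leave any brown or yellow look-alike of the sleeve_mid alone.

How it is judged (in metres and radians):
On the way:
1. with the collar within 3 mm of the flange, the sleeve is pressed on the port with more than 12 N for 0.3 s (value of joint collar below 0.003 m and x of sleeve_mid in the frame of seat above -0.0635 m and contact force between sleeve_mid and sander above 12 N), for 0.3 s.
At the end, for the whole second after the job is handed in: The collar is within 3 mm of the flange; the middle-sized sleeve sits on the spigot against it, its centre 55 to 63.5 mm out from the flange face, within 4 mm of the axis each way and within 4 degrees of it, and at rest (value of joint collar below 0.003 m and x of sleeve_mid in the frame of seat between -0.0635 and -0.055 m and y of sleeve_mid in the frame of seat between -0.004 and 0.004 m and z of sleeve_mid in the frame of seat between -0.004 and 0.004 m and angle between the x axis of sleeve_mid and the x axis of seat, either way round below 0.07 rad and linear speed of sleeve_mid below 0.02 m/s); the robot touches nothing.
It fails at once if the sander (spigot, collar or housing) is pressed or struck with more than 60 N (contact force between sander and anything else above 60 N).
It fails at once if another sleeve or a bystander is shifted by more than 30 mm (distance of any of sleeve_slim, sleeve_wide, plane, blank, screwdriver from where it was at the start of the episode above 0.03 m).
It also fails if it takes over 51 s, if anything falls off the work surface, if the arm or the gripper's body presses on something with over 40 N, if the wrist force passes 120 N, or if a joint passes its speed limit or range.

ROBOT

A 6-joint arm with a two-finger parallel gripper is mounted at the origin on the work surface. World frame = base frame: x ahead of the robot, y to its left, z up, the work surface at z = 0. Lengths are in mm, angles in rad, forces in N, time in s.
With the tool pointing down it reaches from about 275 to 1000 mm from the base axis. Payload 8.4 kg.
Tool frame: the origin (TCP) lies midway between the tips of the shut fingers; the grasp point (between the pads) lies 19 mm behind it; z points along the fingers, y is the line along which they close (so a half turn about z gives the same grasp; the last joint's range is limited). The gripper opens to 85 mm and grips with 20 to 120 N. Pads are 22 mm wide; open, the fingers measure 114 mm over their backs; the gripper's body (76 mm by 85 mm) begins 54 mm behind the grasp point. The pads swing forward as they close: fully open they stand 13 mm farther back than shut.
Start: joints at [-0.002, 0.353, 1.633, -0, 1.155, -0.002], TCP at [625.002, -0, 231.281] pointing down, gripper open.
Joint ranges: [-2.63, 2.63], [-0.92, 2.1], [0.06, 2.66], [-1.3, 4.44], [0, 2.69], [-3.02, 3.02]. Speed limits (rad/s): [2.22, 2.22, 2.79, 3.14, 3.14, 3.14].

INTERFACE

Orientations are given as [roll, pitch, yaw] about the fixed x, y, z axes, in that order (R = Rz(yaw) Ry(pitch) Rx(roll)).
In Python, from rig import r, cams gives the robot as it stands. The module is installed in compiled form; this text tells all that it offers.
- The arm moves only by the tool send_rows, never from a script. Its argument "targets" is one flat list of numbers, 7 for each row, row after row: the shift along the tool's x, y, z in m, then the turn, a rotation vector about the tool's x, y, z in rad, then the opening, from -1 (shut) to 1 (fully open). In form: [tx, ty, tz, wx, wy, wz, fingers, tx, ty, tz, wx, wy, wz, fingers, ...]. A call has 1 to 12 rows; each row is the pose to reach, as a shift and turn from the pose commanded when the call began, along the tool's axes at that moment; what a row does not reach only later rows make up. A row lasts 1/12 s, in which the tool goes at most 41.7 mm and 7.16 degrees, less where a joint would pass 70% of its speed; a pose out of reach is approached as far as the arm can. A call with a gripper value outside its range is refused whole. The fingers move at their own pace and stop on an object; "grip_force" is the grip in N (left out, the last holds). Time passes only in rows, so rows that repeat a pose let the fingers close. It gives the time, the measured TCP pose, the force, the opening and the grip force at its end, in the units of the state.
- r.sense(): the state, without advancing time (a new reading comes with each control period).
- cams.grab_frame(name): name is "scene" or "side" or "wrist"; returns a dict with "color" (420x560x3 uint8, blue, green, red), "fx", "fy", "cx", "cy" (pixels), "xyz" and "attitude" of the camera in the world. Camera axes: x right, y down, z forward; pixel columns grow to the right and rows downward; lengths in mm; the calibration is good to about 2 mm. The wrist camera is an equidistant fisheye: a pixel r from the principal point sees the ray r / f radians off the axis. A picture is of the moment at which its call begins. There is no depth.
- r.sign_off(): hands the job in; it is judged then, once.
The state is a dict: "clock": time; "qpos": joint angles; "qvel": joint speeds; "joint_efforts": joint torques, N m; "eef_pos": TCP position; "tcp_rot": TCP orientation; "contact_force": force on the tool from outside, world axes, zero at the start; "wrist_torque": the same for the moment, N m; "opening": opening from 0.0 (shut) to 1.0 (fully open); "grasp_force": force on a finger pad.
Only numpy, scipy, OpenCV 4.12 (cv2) and the standard library are available. Lean on these libraries where they do the work, as an engineer would, in place of code of your own. Each camera call takes 0.05 s, during which the arm holds its last target. There are 200 camera calls.

## Working session

There is one attempt and no reset: what is moved stays moved. The work goes in short steps, Python scripts to look and compute and a tool call to move; the robot and the scene stay as the last step left them, time stands still between calls to the robot, and variables do not carry over. Pictures are saved under pics/ and viewed, at most 10 in all, crops included, and the job is handed in when it is done.

Besides the shell and the picture viewer there is one more tool, called after "Call:" as name(argument=value, ...) on one line, values as JSON. send_rows: Moves the arm, as the interface text tells. Its arguments: {"type":"object","properties":{"targets":{"type":"array"},"grip_force":{"type":"number"}},"required":["targets"]}

```bash
mkdir -p pics
python3 - <<'E'
from rig import r,cams
import cv2,pickle
print(r.sense())
for n in ("scene","side","wrist"):
    f=cams.grab_frame(n); pickle.dump(f,open(f"pics/{n}0.pkl","wb")); cv2.imwrite(f"pics/{n}0.png",f["color"])
    print(n,{k:v for k,v in f.items() if k!="color"})
E
```

```text
{'clock': 0.0, 'qpos': array([-2.41721923e-03,  3.53645291e-01,  1.63414847e+00,  1.49865830e-05,
        1.15515059e+00, -2.39728174e-03]), 'qvel': array([-1.79087908e-03, -5.31243022e-07,  1.23983609e-04, -1.97285274e-04,
        6.63841162e-04, -8.87362231e-04]), 'joint_efforts': array([-2.03471049e-03, -6.05236173e+01, -3.42063046e+01, -2.62302356e-04,
        9.48130677e-03,  3.61521288e-06]), 'eef_pos': array([ 6.24532390e+02, -4.93163757e-03,  2.30557311e+02]), 'tcp_rot': array([-3.14024100e+00, -1.69427117e-05,  1.57077032e+00]), 'contact_force': array([ 0.58305847, -0.01077377,  0.66771399]), 'wrist_torque': array([-0.02235075, -0.03869203, -0.02261136]), 'grasp_force': 0.0, 'opening': 1.0008337422009255}
scene {'fx': 408.2676537124183, 'fy': 408.2676537124183, 'cx': 273.87992399526416, 'cy': 211.50965048440383, 'xyz': array([1380.50294642, -369.36779521, 1097.82659047]), 'attitude': array([-2.42065746,  0.00865886,  1.11663423])}
side {'fx': 510.41510280942805, 'fy': 510.41510280942805, 'cx': 285.28252128247266, 'cy': 214.72407821681833, 'xyz': array([ 158.58462583, 1151.12250566, 1476.7267441 ]), 'attitude': array([-2.40858087, -0.01300429, -2.77047949])}
wrist {'fx': 325.19226210127806, 'fy': 325.19226210127806, 'cx': 276.65754367352065, 'cy': 208.3802201452998, 'xyz': array([623.89243854,  75.54537058, 372.45209257]), 'attitude': array([2.84211783e+00, 1.54511882e-03, 7.56870179e-04])}
```

View pics/scene0.png

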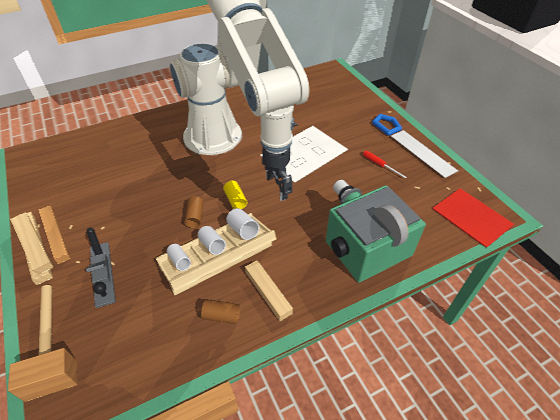

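View pics/side0.png

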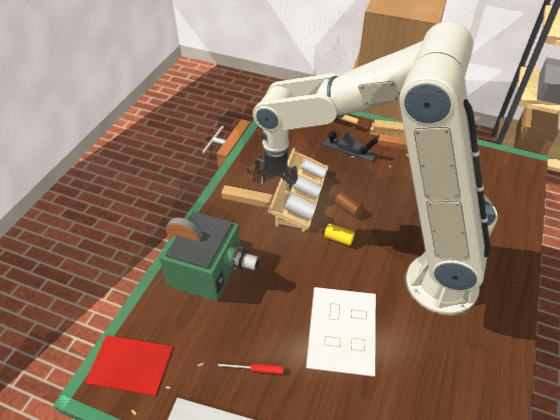

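The scene view shows three grey sleeves in the rack at about (178,257), (210,240) and (242,224). Brown tubes lie at (193,211) and (220,311), and a yellow one at (235,194). The sander is at (375,230) with its spigot at (342,187). The middle grey tube at (210,240) is the candidate, so I'll enlarge it.

Run:
```python
import cv2,numpy as np
s=cv2.imread("pics/scene0.png");d=cv2.imread("pics/side0.png")
def c(im,x,y,w,h,k): return cv2.resize(im[y:y+h,x:x+w],None,fx=k,fy=k,interpolation=cv2.INTER_CUBIC)
# scene rack 150..283 x 200..300, k=6
cv2.imwrite("pics/c1.png",c(s,150,200,132,100,6))
a=c(s,320,165,66,75,6); b=c(d,215,230,66,75,6)
e=c(d,265,145,80,90,4.44)
cv2.imwrite("pics/c2.png",np.hstack([a,b]))
cv2.imwrite("pics/c3.png",c(d,262,143,80,90,6))
```

```text
(no output)
```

View pics/wrist0.png

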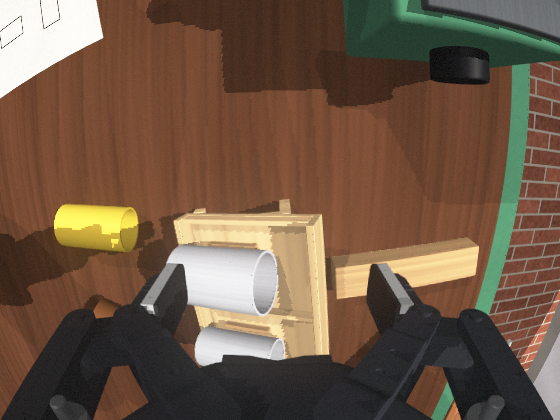

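View pics/c1.png

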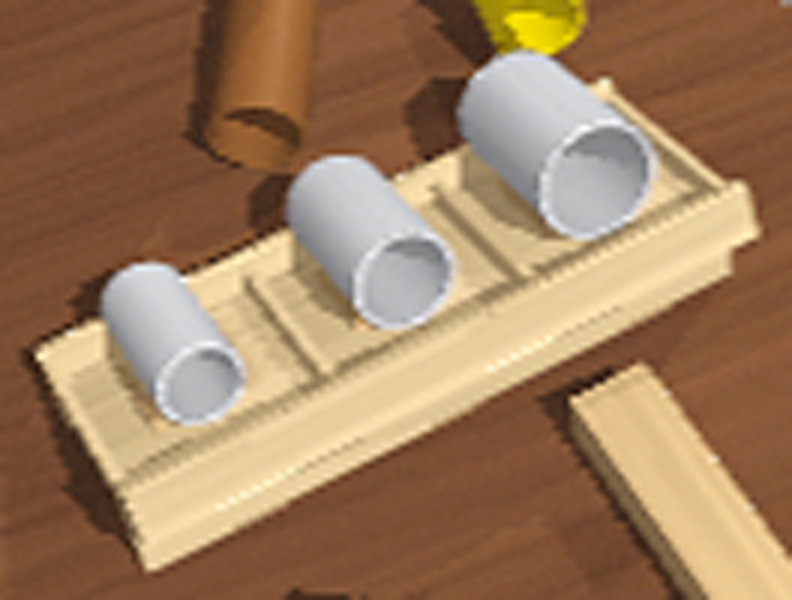

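View pics/c2.png

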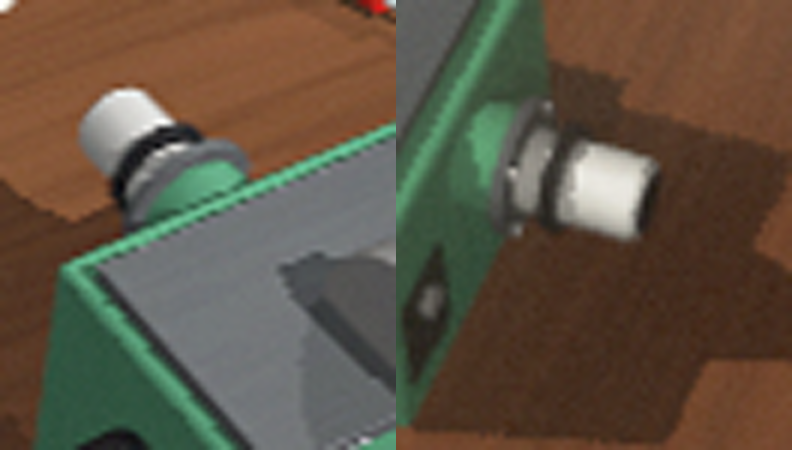

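The crop confirms three grey tubes of rising size. The slim one has its open end at (183,264), the middle one at (217,247) and the wide one at (249.5,230). The middle one is sleeve_mid, because it is grey, in the centre bay and between the other two in diameter. The sander crop shows the collar partway along the spigot, with the side-view tip at about (257,263). Next I'll look at the side crop of the rack.

View pics/c3.png

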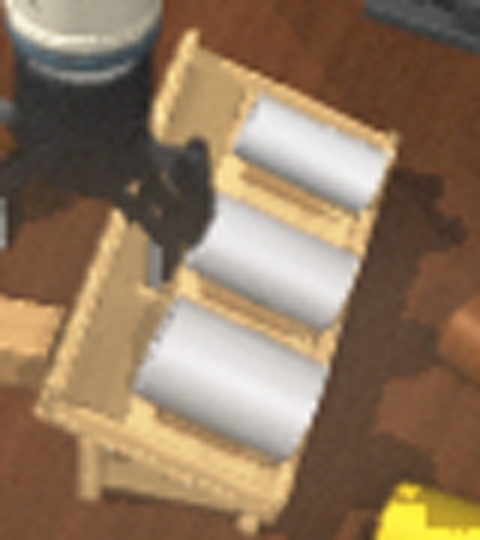

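```bash
cat > h.py <<'E'
import numpy as np,pickle
from scipy.spatial.transform import Rotation as Ro
from scipy.optimize import least_squares
def R(a): return Ro.from_euler('xyz',a).as_matrix()
def proj(f,P,fish=False):
    p=(np.atleast_2d(P)-f["xyz"])@R(f["attitude"])
    if fish:
        rr=np.hypot(p[:,0],p[:,1]); th=np.arctan2(rr,p[:,2]); q=p[:,:2]/rr[:,None]*th[:,None]
    else: q=p[:,:2]/p[:,2:]
    return q*[f["fx"],f["fy"]]+[f["cx"],f["cy"]]
def onplane(f,uv,z,fish=False):
    q=(np.array(uv,float)-[f["cx"],f["cy"]])/[f["fx"],f["fy"]]
    if fish:
        th=np.hypot(*q); d=np.r_[q/th*np.sin(th),np.cos(th)]
    else: d=np.r_[q,1]
    d=R(f["attitude"])@d
    return f["xyz"]+d*(z-f["xyz"][2])/d[2]
def load(n): return pickle.load(open(f"pics/{n}.pkl","rb"))
E
cat > fit.py <<'E'
from h import *
S,D,W=load("scene0"),load("side0"),load("wrist0")
c,s=np.cos(np.radians(20)),np.sin(np.radians(20))
e=np.array([c,0,s]);n=np.array([-s,0,c])
T=[(96,23,-114),(100,28,0),(104,34,114)]
def pts(p,off=0):
    out=[]
    for L,r,y in T:
        q=e*(p[3]+L/2+off*L/2)+n*r+[0,y,36]
        out.append(Ro.from_euler('z',p[2]).apply(q)+[p[0],p[1],0])
    return np.array(out)
k=lambda a:np.array(a)/6
sc=k([(173,343),(370,242),(557,145)])+[150,200]
sf=k([(200,383),(403,282),(597,180)])+[150,200]
sd=k([(312,153),(275,265),(232,381)])+[262,143]
def res(p):
    return np.r_[(proj(S,pts(p))-sc).ravel(),(proj(S,pts(p,1))-sf).ravel(),(proj(D,pts(p))-sd).ravel(),
      .5*(proj(W,pts(p,1)[2],True)-[264,282]).ravel(),(p[3]+50)/20]
o=least_squares(res,[700,-150,0,-50])
print(o.x,np.round(o.fun,1)); print(pts(o.x))
print(onplane(S,sf[1],0))
tip,col,fl=[onplane(D,uv,125) for uv in [(257,263),(243.5,259.5),(236.5,258)]]
print(tip,col,fl,np.linalg.norm(fl-tip), np.arctan2(*(fl-tip)[[1,0]]))
E
python3 fit.py
```

```text
[ 5.90478749e+02 -2.08433431e+02  1.14758550e-01 -5.46853259e+01] [-0.5 -0.3 -0.6 -0.5 -0.9 -0.6  0.1  0.2  0.1 -0.3 -0.3 -0.  -0.6  0.8
 -0.7  0.3 -0.3  0.4  0.6 -0.1 -0.2]
[[ 589.47697623 -323.30370448   55.32641414]
 [ 576.59136872 -210.03415969   60.70891753]
 [ 563.36599071  -96.80377855   67.03111354]]
[ 566.64907079 -192.83452085    0.        ]
[592.39904196 243.77627425 125.        ] [639.39317399 247.16862895 125.        ] [663.40736104 250.12404937 125.        ] 71.29148355822606 0.08915781351625207
```

The fit agrees to under 1 px. sleeve_mid is at (577,-210,61) with yaw 0.115. The spigot tip is at about (592,244) with a 71 mm length against 70 expected. Next I'll work out the hover pose.

```bash
cat >> h.py <<'E'
def rel(Pt,Rt):
    from rig import r
    s=r.sense(); R0=R(s["tcp_rot"])
    d=R0.T@(np.array(Pt)-s["eef_pos"])/1000; w=Ro.from_matrix(R0.T@Rt).as_rotvec()
    print("t",round(s["clock"],2),"pos",s["eef_pos"].round(1),"F",s["contact_force"].round(1),"op",round(s["opening"],3))
    print("shift",d.round(4),"w",w.round(4)); return s
def Rtool(yaw,pitch):  # tool x along heading yaw raised by pitch, tool z down
    x=np.array([np.cos(pitch)*np.cos(yaw),np.cos(pitch)*np.sin(yaw),np.sin(pitch)]); y=np.array([np.sin(yaw),-np.cos(yaw),0])
    return np.c_[x,y,np.cross(x,y)]
E
python3 - <<'E'
from h import *
Rt=Rtool(.115,np.radians(20)); C=np.array([576.6,-210,60.7])
rel(C-Rt[:,2]*100,Rt)
E
```

```text
t 0.15 pos [624.6  -0.  230.7] F [-0.3 -0.2 -0.4] op 1.002
shift [-0.2139 -0.0819  0.0762] w [-0.2547  0.2857  1.4397]
```

Call:
send_rows(targets=[-0.214,-0.082,0.076,-0.255,0.286,1.44,0.65,-0.214,-0.082,0.076,-0.255,0.286,1.44,0.65,-0.214,-0.082,0.076,-0.255,0.286,1.44,0.65,-0.214,-0.082,0.076,-0.255,0.286,1.44,0.65,-0.214,-0.082,0.076,-0.255,0.286,1.44,0.65,-0.214,-0.082,0.076,-0.255,0.286,1.44,0.65,-0.214,-0.082,0.076,-0.255,0.286,1.44,0.65,-0.214,-0.082,0.076,-0.255,0.286,1.44,0.65,-0.214,-0.082,0.076,-0.255,0.286,1.44,0.65,-0.214,-0.082,0.076,-0.255,0.286,1.44,0.65,-0.214,-0.082,0.076,-0.255,0.286,1.44,0.65,-0.214,-0.082,0.076,-0.255,0.286,1.44,0.65])

```text
clock: 1.15
eef_pos: [542.6, -214.2, 155.1]
tcp_rot: [-3.14, -0.351, 0.108]
contact_force: [-0.4, 0.2, -0.1]
opening: 0.829
grasp_force: 0.0
```

Run:
```python
from h import *
Rt=Rtool(.115,np.radians(20)); C=np.array([576.6,-210,60.7])
print(rel(C-Rt[:,2]*100,Rt)["qpos"].round(2))
```

```text
t 1.15 pos [ 542.6 -214.2  155.1] F [-0.4  0.2 -0.1] op 0.829
shift [-0.0001 -0.0003  0.0004] w [ 0.0009 -0.0023 -0.007 ]
[-0.49  0.26  2.02  0.36  0.6   0.7 ]
```

Run:
```python
from h import *
from rig import cams
import cv2
f=cams.grab_frame("wrist"); pickle.dump(f,open("pics/w1.pkl","wb"))
im=f["color"].copy(); Rt=Rtool(.115,np.radians(20)); C=np.array([576.6,-210,60.7])
a=np.linspace(0,2*np.pi,60)
for o in(-50,50):
    P=C+Rt[:,0]*o+28*(np.outer(np.cos(a),Rt[:,1])+np.outer(np.sin(a),Rt[:,2]))
    cv2.polylines(im,[proj(f,P,True).round().astype(int)],True,(0,0,255),1)
cv2.imwrite("pics/w1.png",im)
```

```text
(no output)
```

View pics/w1.png

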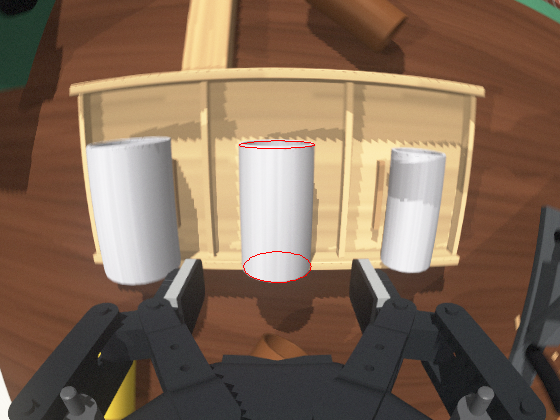

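The predicted outline (rims at rows 145 and 267, columns 238–315) lies right on the middle grey sleeve, with the fingers either side at (185,285) and (370,285). I'll descend 122 mm along the tool axis and grip.

Call:
send_rows(targets=[0,0,0.035,0,0,-0.007,0.65,0,0,0.07,0,0,-0.007,0.65,0,0,0.095,0,0,-0.007,0.65,0,0,0.11,0,0,-0.007,0.65,0,0,0.118,0,0,-0.007,0.65,0,0,0.122,0,0,-0.007,0.65,0,0,0.122,0,0,-0.007,0.65])

```text
clock: 1.78
eef_pos: [584.6, -209.0, 40.3]
tcp_rot: [3.139, -0.35, 0.123]
contact_force: [0.8, 0.2, 0.1]
opening: 0.83
grasp_force: 0.0
```

Call:
send_rows(targets=[0,0,0,0,0,0,-1,0,0,0,0,0,0,-1,0,0,0,0,0,0,-1,0,0,0,0,0,0,-1,0,0,0,0,0,0,-1,0,0,0,0,0,0,-1], grip_force=60)

```text
clock: 2.28
eef_pos: [584.6, -208.8, 42.0]
tcp_rot: [3.139, -0.351, 0.123]
contact_force: [-3.6, 4.1, 7.6]
opening: 0.631
grasp_force: 62.7
```

Call:
send_rows(targets=[0,0,-0.015,0,0,0,-1,0,0,-0.04,0,0,0,-1,0.01,0,-0.08,0,0,0,-1,0.03,0,-0.12,0,0,0,-1,0.05,0,-0.16,0,0,0,-1,0.05,0,-0.18,0,0,0,-1,0.05,0,-0.18,0,0,0,-1])

```text
clock: 2.87
eef_pos: [572.3, -212.3, 234.6]
tcp_rot: [3.132, -0.36, 0.124]
contact_force: [1.0, -0.1, -1.3]
opening: 0.633
grasp_force: 73.2
```

Run:
```python
from h import *
from rig import cams,r
import cv2
ims=[]
for n in("wrist","side"):
    f=cams.grab_frame(n); pickle.dump(f,open(f"pics/{n}2.pkl","wb"));cv2.imwrite(f"pics/{n}2.png",f["color"])
yaw=.089; Rt=Rtool(yaw,0); u=Rt[:,0]
seat=np.array([663,250,125.]); tip=seat-70*u; print(tip)
# view pose: sleeve centre 130mm before tip, at z 125 -> TCP 22 below
P=tip-130*u+[0,0,-20]
print(P); rel(P+[0,0,60],Rt)
```

```text
[593.27705205 243.77822138 125.        ]
[463.79157729 232.22348966 105.        ]
t 2.97 pos [ 569.9 -211.   228.5] F [-0.6 -1.1 -2.8] op 0.633
shift [-0.0697 -0.453   0.0398] w [-0.0013 -0.3528  0.0327]
```

Call:
send_rows(targets=[-0.02,-0.04,0.005,0,-0.05,0.005,-1,-0.035,-0.08,0.01,0,-0.1,0.01,-1,-0.05,-0.12,0.015,0,-0.15,0.015,-1,-0.06,-0.16,0.02,0,-0.2,0.02,-1,-0.07,-0.2,0.02,0,-0.25,0.025,-1,-0.07,-0.24,0.025,0,-0.3,0.03,-1,-0.07,-0.28,0.03,0,-0.35,0.033,-1,-0.07,-0.32,0.035,0,-0.353,0.033,-1,-0.07,-0.36,0.04,0,-0.353,0.033,-1,-0.07,-0.4,0.04,0,-0.353,0.033,-1,-0.07,-0.43,0.04,0,-0.353,0.033,-1,-0.07,-0.453,0.04,0,-0.353,0.033,-1])

```text
clock: 3.97
eef_pos: [461.5, 234.8, 162.1]
tcp_rot: [-3.139, 0.006, 0.091]
contact_force: [1.2, -0.8, -2.1]
opening: 0.632
grasp_force: 73.1
```

Call:
send_rows(targets=[0,0,0,0,0,0,-1,0,0,0,0,0,0,-1,0,0,0,0,0,0,-1])

```text
clock: 4.22
eef_pos: [462.5, 231.8, 162.9]
tcp_rot: [-3.14, 0.005, 0.09]
contact_force: [0.1, -0.2, -1.4]
opening: 0.636
grasp_force: 73.1
```

Run:
```python
from h import *
from rig import cams,r
import cv2
f=cams.grab_frame("wrist"); pickle.dump(f,open("pics/w3.pkl","wb"))
Rt=Rtool(.089,0);u=Rt[:,0];seat=np.array([663,250,125.]);tip=seat-70*u
s=rel(tip-130*u+[0,0,-20],Rt)
im=f["color"].copy();a=np.linspace(0,2*np.pi,60)
def circ(Cn,rad,Rm,col):
    P=Cn+rad*(np.outer(np.cos(a),Rm[:,1])+np.outer(np.sin(a),Rm[:,2]))
    cv2.polylines(im,[(proj(f,P,True)*16).round().astype(int)],True,col,1,cv2.LINE_AA,4)
for o,rd in((0,40),(-65,23.5),(-70,19.5)): circ(seat+o*u,rd,Rt,(0,0,255))
Rm=R(s["tcp_rot"]);G=s["eef_pos"]-Rm[:,2]*22
for o in(-50,50): circ(G+o*Rm[:,0],28,Rm,(255,0,0))
print(s["tcp_rot"])
cv2.imwrite("pics/w3.png",cv2.resize(im,None,fx=1.4,fy=1.4,interpolation=cv2.INTER_CUBIC))
```

```text
t 4.27 pos [462.8 231.5 163.2] F [-0.1 -0.2 -1.9] op 0.628
shift [ 0.0013 -0.0005  0.0582] w [-0.0023  0.0045 -0.0004]
[-3.13932236  0.0044549   0.08862792]
```

View pics/w3.png

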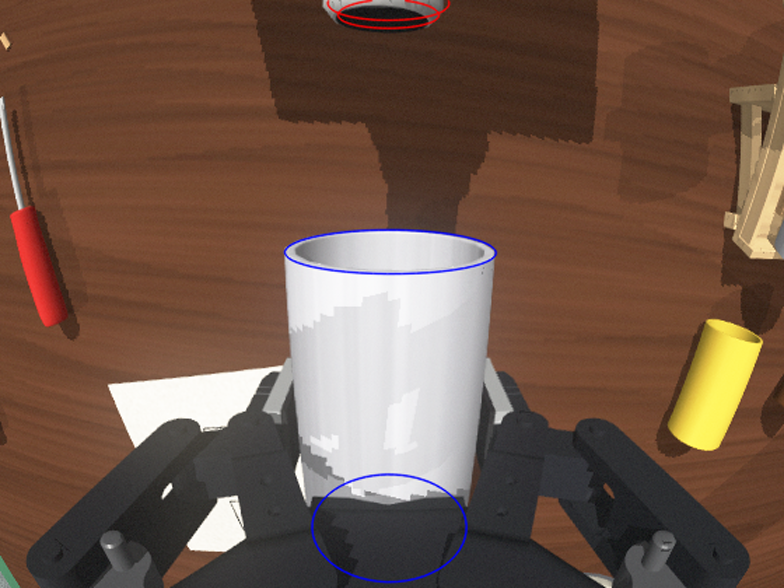

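The wrist view shows the sleeve held exactly as modelled, with its front rim at (390,251) of the enlarged picture. The spigot tip at (382,20) is cut off by the top edge, so I'll move closer for a proper measurement.

Call:
send_rows(targets=[0.03,0,0,-0.002,0.004,0,-1,0.055,0,0,-0.002,0.004,0,-1,0.07,0,0,-0.002,0.004,0,-1,0.07,0,0,-0.002,0.004,0,-1,0.07,0,0,-0.002,0.004,0,-1])

```text
clock: 4.68
eef_pos: [533.3, 237.4, 163.4]
tcp_rot: [-3.141, -0.0, 0.087]
contact_force: [-0.3, 1.0, -2.5]
opening: 0.635
grasp_force: 73.0
```

Run:
```python
from h import *
from rig import cams,r
import cv2
f=cams.grab_frame("wrist"); pickle.dump(f,open("pics/w4.pkl","wb"))
Rt=Rtool(.089,0);u=Rt[:,0];seat=np.array([663,250,125.])
im=cv2.resize(f["color"][0:200,140:420],None,fx=2.8,fy=2.8,interpolation=cv2.INTER_CUBIC)
a=np.linspace(0,2*np.pi,90)
for o,rd in((0,40),(-65,23.5),(-70,19.5)):
    P=seat+o*u+rd*(np.outer(np.cos(a),Rt[:,1])+np.outer(np.sin(a),Rt[:,2]))
    q=(proj(f,P,True)-[140,0])*2.8+1
    cv2.polylines(im,[q.round().astype(int)],True,(0,0,255),1)
rel(seat-200*u+[0,0,-22],Rt)
cv2.imwrite("pics/w4.png",im)
```

```text
t 4.73 pos [532.4 237.5 163.4] F [ 0.1  0.8 -2.1] op 0.629
shift [-0.0688 -0.0007  0.0604] w [-0.0007  0.0004 -0.0017]
```

View pics/w4.png

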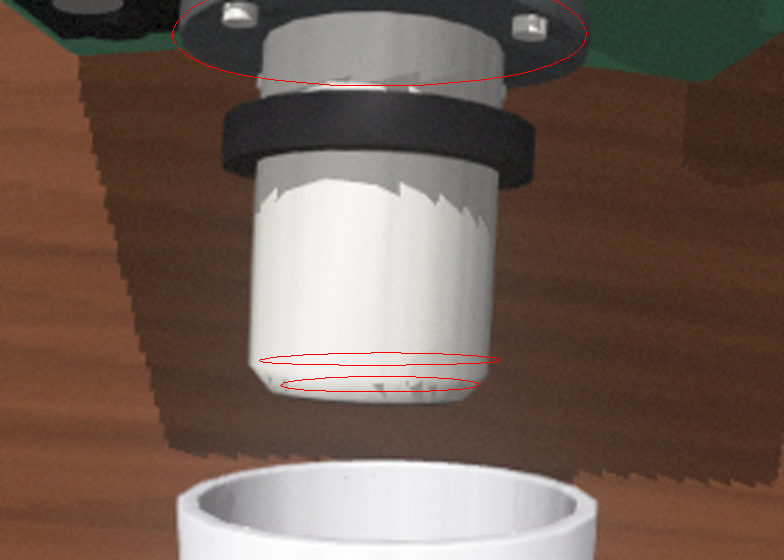

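The crop shows the spigot from its tip at (371,395) to the flange centre at (383,35), with the collar at (378,150). Against the red prediction the tip lies 2 mm to the left and the flange 0.6 mm to the right. That gives a sander yaw of about 0.048 and an axis through (663,249.4). I'll back off, line up and lower.

```bash
cat > ins.py <<'E'
from h import *
import sys
Rt=Rtool(.048,0);u=Rt[:,0];seat=np.array([663,249.4,125.])
s=rel(seat+float(sys.argv[1])*u+[0,0,-21],Rt)
R0=R(s["tcp_rot"]); v=Rt.T@(s["eef_pos"]+21*-R0[:,2]-seat); print("sleeve in seat (y left=-v1, z=-v2)",v.round(1),"F seat",(Rt.T@s["contact_force"]).round(1),"M",s["wrist_torque"].round(2))
E
python3 ins.py -150
```

```text
t 4.73 pos [532.4 237.5 163.4] F [ 0.1  0.8 -2.1] op 0.629
shift [-0.0187 -0.0063  0.0594] w [-0.0007  0.0004  0.0393]
sleeve in seat (y left=-v1, z=-v2) [-131.     5.6  -59.4] F seat [ 0.1 -0.8  2.1] M [-0.05  0.02 -0.05]
```

Call:
send_rows(targets=[-0.019,-0.006,0.01,0,0,0.039,-1,-0.019,-0.006,0.035,0,0,0.039,-1,-0.019,-0.006,0.055,0,0,0.039,-1,-0.019,-0.006,0.0594,0,0,0.039,-1,-0.019,-0.006,0.0594,0,0,0.039,-1,-0.019,-0.006,0.0594,0,0,0.039,-1])

```text
clock: 5.23
eef_pos: [513.6, 243.1, 105.2]
tcp_rot: [-3.14, -0.001, 0.05]
contact_force: [0.2, 0.1, -2.3]
opening: 0.63
grasp_force: 72.9
```

```bash
python3 ins.py -105
```

```text
t 5.23 pos [513.6 243.1 105.2] F [ 0.2  0.1 -2.3] op 0.63
shift [0.0445 0.001  0.0012] w [-0.0013 -0.0012  0.0018]
sleeve in seat (y left=-v1, z=-v2) [-149.6   -0.8   -1.2] F seat [ 0.2 -0.1  2.3] M [0.01 0.01 0.02]
```

Call:
send_rows(targets=[0.01,0.001,0.001,0,0,0,-1,0.02,0.001,0.001,0,0,0,-1,0.024,0.001,0.001,0,0,0,-1,0.028,0.001,0.001,0,0,0,-1,0.032,0.001,0.001,0,0,0,-1,0.035,0.001,0.001,0,0,0,-1,0.037,0.001,0.001,0,0,0,-1,0.037,0.001,0.001,0,0,0,-1])

```text
clock: 5.9
eef_pos: [550.5, 243.9, 103.0]
tcp_rot: [-3.141, -0.0, 0.05]
contact_force: [0.1, -0.2, -7.9]
opening: 0.635
grasp_force: 72.5
```

```bash
python3 ins.py -100
```

```text
t 5.9 pos [550.5 243.9 103. ] F [ 0.1 -0.2 -7.9] op 0.635
shift [ 0.0126 -0.0001 -0.001 ] w [-0.0008 -0.0003  0.0019]
sleeve in seat (y left=-v1, z=-v2) [-1.126e+02  1.000e-01  1.000e+00] F seat [0.1 0.2 7.9] M [-0.04  0.3   0.01]
```

Call:
send_rows(targets=[0,0,0.001,0,0,0,-1,0.003,0,0.0015,0,0,0,-1,0.006,0,0.0015,0,0,0,-1,0.006,0,0.0015,0,0,0,-1])

```text
clock: 6.23
eef_pos: [557.6, 244.6, 102.4]
tcp_rot: [-3.14, -0.003, 0.05]
contact_force: [2.0, 0.3, -5.1]
opening: 0.633
grasp_force: 72.8
```

```bash
python3 ins.py -85
```

```text
t 6.23 pos [557.6 244.6 102.4] F [ 2.   0.3 -5.1] op 0.633
shift [ 0.0205  0.0003 -0.0015] w [-0.0016 -0.0025  0.002 ]
sleeve in seat (y left=-v1, z=-v2) [-105.5   -0.2    1.6] F seat [ 2.  -0.2  5.1] M [ 0.06 -0.08  0.  ]
```

Call:
send_rows(targets=[0.003,0,0.0005,0,0,0,-1,0.006,0,0.0005,0,0,0,-1,0.009,0,0.0005,0,0,0,-1,0.012,0,0.0005,0,0,0,-1,0.015,0,0.0005,0,0,0,-1,0.017,0,0.0005,0,0,0,-1,0.018,0,0.0005,0,0,0,-1])

```text
clock: 6.82
eef_pos: [575.2, 245.4, 101.7]
tcp_rot: [-3.14, -0.002, 0.05]
contact_force: [-0.8, 1.1, -1.9]
opening: 0.631
grasp_force: 72.9
```

```bash
python3 ins.py -75
```

```text
t 6.82 pos [575.2 245.4 101.7] F [-0.8  1.1 -1.9] op 0.631
shift [ 0.0129  0.0002 -0.0023] w [-0.0014 -0.0017  0.0018]
sleeve in seat (y left=-v1, z=-v2) [-87.9  -0.1   2.3] F seat [-0.7 -1.1  1.9] M [ 0.03  0.01 -0.05]
```

Contact is nearly force-free and the alignment is good. I'll carry on to the collar in small steps.

Call:
send_rows(targets=[0.002,0,0,0,0,0,-1,0.004,0,0,0,0,0,-1,0.006,0,0,0,0,0,-1,0.008,0,0,0,0,0,-1,0.01,0,0,0,0,0,-1,0.012,0,0,0,0,0,-1,0.014,0,0,0,0,0,-1])

```text
clock: 7.4
eef_pos: [587.8, 245.9, 101.6]
tcp_rot: [-3.141, 0.001, 0.05]
contact_force: [-5.0, 0.2, 0.5]
opening: 0.633
grasp_force: 73.3
```

```bash
python3 ins.py -60
```

```text
t 7.4 pos [587.8 245.9 101.6] F [-5.   0.2  0.5] op 0.633
shift [ 0.0152  0.0002 -0.0024] w [-0.001   0.0007  0.0019]
sleeve in seat (y left=-v1, z=-v2) [-75.2  -0.1   2.4] F seat [-5.  -0.4 -0.5] M [ 0.04  0.62 -0.06]
```

Call:
send_rows(targets=[0.002,0,-0.0003,0,0,0,-1,0.004,0,-0.0003,0,0,0,-1,0.006,0,-0.0003,0,0,0,-1,0.008,0,-0.0003,0,0,0,-1,0.01,0,-0.0003,0,0,0,-1])

```text
clock: 7.82
eef_pos: [597.5, 246.3, 101.6]
tcp_rot: [-3.141, 0.001, 0.05]
contact_force: [-5.4, -0.7, 0.3]
opening: 0.634
grasp_force: 73.2
```

Call:
send_rows(targets=[0.001,0,0,0,0,0,-1,0.002,0,0,0,0,0,-1])

```text
clock: 7.98
eef_pos: [599.8, 246.4, 101.7]
tcp_rot: [-3.141, 0.001, 0.05]
contact_force: [-5.2, -0.5, -0.4]
opening: 0.633
grasp_force: 73.2
```

Call:
send_rows(targets=[0.0007,0,0,0,0,0,-1,0.0014,0,0,0,0,0,-1,0.002,0,0,0,0,0,-1])

```text
clock: 8.23
eef_pos: [600.8, 246.4, 101.5]
tcp_rot: [-3.141, 0.003, 0.05]
contact_force: [-11.0, -0.5, 2.9]
opening: 0.631
grasp_force: 73.5
```

Call:
send_rows(targets=[0.0005,0,0,0,0,0,-1,0.001,0,0,0,0,0,-1])

```text
clock: 8.4
eef_pos: [600.8, 246.5, 101.5]
tcp_rot: [-3.141, 0.005, 0.05]
contact_force: [-15.0, -0.6, 4.5]
opening: 0.627
grasp_force: 73.8
```

Call:
send_rows(targets=[0.0005,0,0,0,0,0,-1,0.001,0,0,0,0,0,-1])

```text
clock: 8.57
eef_pos: [600.7, 246.4, 101.4]
tcp_rot: [-3.141, 0.007, 0.05]
contact_force: [-19.8, -0.1, 7.5]
opening: 0.632
grasp_force: 74.1
```

The sleeve has come to a firm stop at x = 600.8, and force is rising about 4.5 N/mm. I'll hold about 21 N.

Call:
send_rows(targets=[0.0004,0,0,0,0,0,-1,0.0004,0,0,0,0,0,-1,0.0004,0,0,0,0,0,-1,0.0004,0,0,0,0,0,-1,0.0004,0,0,0,0,0,-1,0.0004,0,0,0,0,0,-1,0.0004,0,0,0,0,0,-1,0.0004,0,0,0,0,0,-1])

```text
clock: 9.23
eef_pos: [600.7, 246.4, 101.4]
tcp_rot: [-3.142, 0.007, 0.05]
contact_force: [-18.2, 0.4, 8.0]
opening: 0.636
grasp_force: 74.2
```

```bash
python3 ins.py -60
python3 - <<'E'
from h import *
from rig import cams
import cv2
out=[]
for n,(x,y,w,h) in (("side",(195,215,100,100)),("scene",(290,140,100,100))):
    f=cams.grab_frame(n); out.append(cv2.resize(f["color"][y:y+h,x:x+w],(400,400),interpolation=cv2.INTER_CUBIC))
f=cams.grab_frame("wrist")
out2=cv2.resize(f["color"][0:140,0:560],(800,200))
cv2.imwrite("pics/end.png",np.vstack([np.hstack(out),out2]))
E
```

```text
t 9.23 pos [600.7 246.4 101.4] F [-18.2   0.4   8. ] op 0.636
shift [ 0.0023  0.     -0.0026] w [0.     0.0072 0.0019]
sleeve in seat (y left=-v1, z=-v2) [-62.2  -0.    2.6] F seat [-18.1  -1.3  -8. ] M [0.09 2.37 0.05]
```

View pics/end.png

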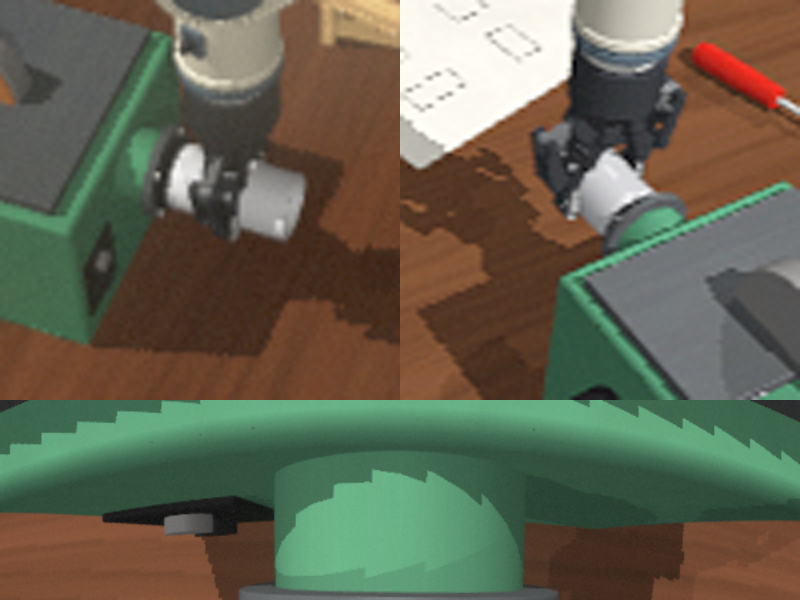

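The side crop shows the sleeve at (225,190) tight behind the collar at the flange, with no gap visible. I'll press a little firmer for another half second, then ease off.

Call:
send_rows(targets=[0.0008,0,0,0,0,0,-1,0.0008,0,0,0,0,0,-1,0.0008,0,0,0,0,0,-1,0.0008,0,0,0,0,0,-1,0.0008,0,0,0,0,0,-1,0.0008,0,0,0,0,0,-1,0.0008,0,0,0,0,0,-1])

```text
clock: 9.97
eef_pos: [600.8, 246.4, 101.3]
tcp_rot: [3.141, 0.009, 0.05]
contact_force: [-21.8, -0.3, 9.0]
opening: 0.635
grasp_force: 74.4
```

Call:
send_rows(targets=[-0.0015,0,0,0,0,0,-1,-0.0025,0,0,0,0,0,-1,-0.0025,0,0,0,0,0,-1])

```text
clock: 10.22
eef_pos: [600.8, 246.5, 101.5]
tcp_rot: [-3.141, 0.003, 0.05]
contact_force: [-10.2, -0.8, 2.4]
opening: 0.631
grasp_force: 73.5
```

Call:
send_rows(targets=[-0.0013,0,0,0,0,0,-1,-0.0013,0,0,0,0,0,-1,-0.0013,0,0,0,0,0,0.6,-0.0013,0,0,0,0,0,0.9,-0.0013,0,0,0,0,0,0.9,-0.0013,0,0,0,0,0,0.9,-0.0013,0,0,0,0,0,0.9,-0.0013,0,0,0,0,0,0.9])

```text
clock: 10.88
eef_pos: [602.4, 246.7, 102.2]
tcp_rot: [-3.14, -0.002, 0.05]
contact_force: [-0.1, -0.2, 0.3]
opening: 0.948
grasp_force: 0.0
```

Call:
send_rows(targets=[0,0,-0.02,0,0,0,0.9,0,0,-0.05,0,0,0,0.9,0,0,-0.09,0,0,0,0.9,-0.02,0,-0.13,0,0,0,0.9,-0.05,0,-0.15,0,0,0,0.9,-0.08,0,-0.15,0,0,0,0.9,-0.08,0,-0.15,0,0,0,0.9])

```text
clock: 11.47
eef_pos: [518.3, 242.2, 253.7]
tcp_rot: [-3.14, -0.001, 0.051]
contact_force: [0.5, 0.0, -0.6]
opening: 0.947
grasp_force: 0.0
```

Run:
```python
from h import *
from rig import cams,r
import cv2
s=r.sense();print(s["clock"],s["eef_pos"],s["contact_force"])
f=cams.grab_frame("wrist");cv2.imwrite("pics/fin.png",f["color"])
```

```text
11.4667 [518.30882367 242.24052659 253.686637  ] [ 0.47538086  0.0086099  -0.62027496]
```

View pics/fin.png

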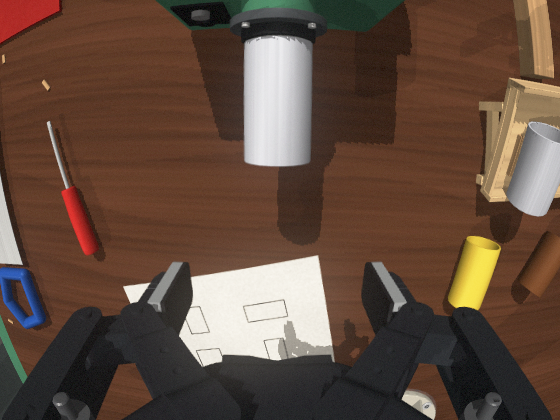

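The sleeve at (278,100) sits on the spigot against the collar and flange at (278,28), and the gripper is clear. Handing in.

```bash
python3 -c "
from rig import r
print(r.sign_off())"
```

```text
the job is handed in; nothing more can be done
None
```

The middle sleeve is seated on the spigot against the collar and flange, bedded at about 20 N and released, and the job was handed in at about 11.5 s; no verdict came back, and I viewed 11 pictures, one over your limit of 10.

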